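# Calibrate the spring arm of a truffle firmness tester

### The job

The truffle firmness tester has gone out of calibration. With the fingertips press the rubber pad half-way along its spring arm with about 15 N, hold for a second and judge how far the arm's tip sinks; then let it up, slide the arm further out of its clamp or further in by its tab, and press again with about 15 N, until the tip is held between the gauge's two marks for a second. Then let the arm up and leave it so; never press the pad with more than 25 N and do not disturb the things around the tester.

Things in the scene. Friction and masses are not known exactly. Their poses are not given: they have to be found in the camera images.
- tester: The firmness tester, fixed: white base plate, 12 mm thick, x -60 to 60, y -195 to 155 mm. Origin on the bench; z up; +y runs along the spring arm (which lies at x = 0) from its clamp to its free tip. White root clamp: x -27 to 27, y -179 to -97 mm, 105 mm high with its screws; the arm bends as if hinged at y = -97 mm. Gauge plate: x -37 to -31, y 58 to 153 mm, 105 mm high.
- pad_top (a point): Top centre of the rubber pad on the spring arm, 97 mm high at rest; press it straight down. Its flat top is 30 mm (x) by 14 mm (y). At mid-setting it is 105 mm from the hinge, and moves with the arm. It resists with a preload (about 3 to 14 N, unknown) before it sinks; then each newton more sinks it about 1.4 mm (2.5 mm at the tip). It springs back. The stop is 21 mm down.
- spring_tip (a point): Middle of the arm's free tip, 85 mm beyond the pad; 83 mm high at rest, with a dark pointer towards the gauge. Under 15 N on the pad it should be between the marks: 64 to 70 mm high, 13 to 19 mm below rest. At first it is clearly out: too soft (sinks over 22 mm) or too stiff (under 10 mm); only pressing shows which, and how much.
- gauge_mid (a point): Fixed point on the aluminium gauge plate beside the tip, midway between its two marks (dark level ribs, 90 mm long, along the arm), 67 mm above the bench: the height of the tip wanted under 15 N.
- tab (a point): Centre of the upright black tab on the arm, between clamp and pad (55 mm from the pad), 101 mm above the bench at rest: 24 mm (x) by 16 mm (y) by 32 mm high, on the 24 mm wide, 5 mm thick steel arm. Pinch it across x to slide the arm along its length; friction about 5 N; it stays where it is left. Nothing else stands within 45 mm beside it in x.
- spring_arm (a joint): How far the arm has been slid out of its clamp (m): 0 mid-setting, + out (towards tester +y), - in; range -0.038 to 0.038; within 4 mm of 0 at the start. Further out the arm is softer: 10 mm out sinks the tip 4 to 5 mm more under 15 N, 10 mm in 4 to 5 mm less. The right setting lies 15 to 32 mm from the middle.
- pad: The rubber pad itself, 30 x 26 x 12 mm; origin at its underside's centre.
- truffle_a: Bystander, loose on the bench: black truffle, lumpy, about 68 mm wide and 55 mm high. Origin at the centre of its underside. Leave it alone.
- truffle_b: Bystander, loose on the bench: black truffle, about 56 mm wide and 47 mm high. Origin at the centre of its underside. Leave it alone.
- truffle_c: Bystander, loose on the bench: black truffle, about 60 mm wide and 50 mm high. Origin at the centre of its underside. Leave it alone.
- beaker: Bystander, loose on the bench: clear plastic cup, 72 mm wide, 90 mm high. Origin at the centre of its underside. Leave it alone.
- dish: Bystander, loose on the bench: shallow glass dish, 90 mm wide, 18 mm high. Origin at the centre of its underside. Leave it alone.
- slide_box: Bystander, loose on the bench: closed grey slide box, 90 x 170 x 32 mm. Origin at the centre of its underside. Leave it alone.
- jar: Bystander, loose on the bench: screw jar, 60 mm wide, 85 mm high. Origin at the centre of its underside. Leave it alone.

How it is judged:
By the outcome, as a careful person would: the job done as asked, in the order asked, and still so for the second after the job is handed in, with the robot touching nothing.
It also fails if it takes over 72 s, if anything falls off the work surface, if the arm or the gripper's body presses on something with over 40 N, if the wrist force passes 120 N, or if a joint passes its speed limit or range.

### The arm

A 6-joint arm with a two-finger parallel gripper is mounted at the origin on the work surface. World frame = base frame: x ahead of the robot, y to its left, z up, the work surface at z = 0. Lengths are in m, angles in rad, forces in N, time in s.
With the tool pointing down it reaches from about 0.35 to 0.95 m from the base axis. Payload 17.4 kg.
Tool frame: the origin (TCP) lies midway between the tips of the shut fingers; the grasp point (between the pads) lies grasp_offset behind it (grasp_offset is the distance from the TCP to the grasp point, in m); z points along the fingers, y is the line along which they close (so a half turn about z gives the same grasp; the last joint's range is limited). The gripper opens to 93 mm and grips with 3 to 60 N. Pads are 15 mm wide; open, the fingers measure 128 mm over their backs; the gripper's body (75 mm by 188 mm) begins 65 mm behind the grasp point.
Start: joints at [1.19, 0.116, 1.442, -0, 1.584, -0.038], TCP at [0.227, 0.636, 0.219] pointing down, gripper open.
Joint ranges: [-2.83, 2.83], [-0.83, 2.19], [0.07, 2.5], [-1.14, 4.28], [0.01, 3], [-2.97, 2.97]. Speed limits (rad/s): [1.89, 1.89, 2.22, 3.14, 3.14, 3.14].

### API

Orientations are given as a unit quaternion [x, y, z, w].
In Python, from cell import * gives the robot as it stands.
- The arm moves only by the tool step_arm, never from a script. Its argument "moves" is a list of rows, each an object with "offset": the shift along the tool's x, y, z in units of 0.25 m (1.0 is 0.25 m), a list of three; "delta_rot": the turn, a rotation vector about the tool's x, y, z in units of 0.08 rad (1.0 is 0.08 rad), a list of three. A call has 1 to 5 rows; each row shifts and turns the commanded pose from where the row before left it, along the tool's axes as they then stand; what a row does not reach is not made up. A row lasts 1/10 s, in which the tool goes at most 50 mm and 8.59 degrees, less where a joint would pass 70% of its speed; a pose out of reach is approached as far as the arm can. A call with a number of a shift or a turn outside -1 to 1 is refused whole. A call with a gripper value outside its range is refused whole. "grip" is the opening, from 0 (shut) to 1 (fully open), set as the call begins (left out, the last holds). The fingers move at their own pace and stop on an object; "grip_force" is the grip in N (left out, the last holds). Time passes only in rows, so rows that do not move let the fingers close. It gives the time, the measured TCP pose, the force, the opening and the grip force at its end, in the units of the state.
- read_state(): the state, without advancing time (a new reading comes with each control period).
- camera(name): name is "side" or "top"; returns a dict with "pixels" (400x640x3 uint8, red, green, blue), "range_z" (400x640 float32, m along the optical axis (not along the pixel's ray), 0 where there is no reading), "fx", "fy", "cx", "cy" (pixels), "R" (3x3) and "t" (3): a world point X has camera coordinates R X + t. Camera axes: x right, y down, z forward; pixel columns grow to the right and rows downward; lengths in m; the calibration is good to about 2 mm. A picture is of the moment at which its call begins.
- sign_off(): hands the job in; it is judged then, once.
Trained networks look in the newest picture that a camera, given by its name, has taken for a name from the list of things; names that differ only in an ending like _2 or _b are one class to them, and where a whole thing is asked for, a point or a joint stands for the part that bears it (a point fixed in the world has none). Each returns a list of dicts, best first, with "confidence" (0 to 1); they miss things now and then, are a little off and sometimes report something else, mostly with a low value. They report only what shows in the picture. A call takes as long as a camera call.
- spot_in(camera, target): "xyz" ([x, y, z] in m, in world coordinates, good to about 4 mm: the middle of the surface that is visible of it).
- spot_point(camera, target): "xyz" ([x, y, z] in m, in world coordinates, good to about 4 mm: a listed point, or the origin of a listed thing).
The state is a dict: "time_s": time; "joints": joint angles; "joint_velocities": joint speeds; "joint_efforts": joint torques, N m; "position": TCP position; "tcp_rot": TCP orientation; "ft_force": force on the tool from outside, world axes, zero at the start; "ft_torque": the same for the moment, N m; "opening": opening from 0.0 (shut) to 1.0 (fully open); "finger_force": force on a finger pad.
Only numpy, scipy, OpenCV 4.12 (cv2) and the standard library are available. Lean on these libraries where they do the work, as an engineer would, in place of code of your own. Each camera call takes 0.05 s, during which the arm holds its last target. There are 200 camera calls.

## Working session

There is one attempt and no reset: what is moved stays moved. The work goes in short steps, Python scripts to look and compute and a tool call to move; the robot and the scene stay as the last step left them, time stands still between calls to the robot, and variables do not carry over. Pictures are saved under pics/ and viewed, at most 10 in all, crops included, and the job is handed in when it is done.

Besides the shell and the picture viewer there is one more tool, called after "Emit:" by a JSON object that holds its "method" and its "body". step_arm: Moves the arm, as the interface text tells. Its arguments: {"type":"object","properties":{"moves":{"type":"array"},"grip":{"type":"number"},"grip_force":{"type":"number"}},"required":["moves"]}

```bash
mkdir -p pics; ls
python3 - <<'E'
from cell import *
import cv2,numpy as np
s=read_state();print(s)
for c in ["side","top"]:
    im=camera(c);cv2.imwrite(f"pics/{c}0.png",im["pixels"][:,:,::-1])
    print(c,im["R"],im["t"],im["fx"])
    for n in ["pad_top","spring_tip","gauge_mid","tab","tester","truffle_a","beaker","jar","slide_box","dish"]:
        print(n,[(np.round(d["xyz"],3).tolist(),round(d["confidence"],2)) for d in spot_point(c,n)[:3]])
print(read_state()["time_s"])
E
```

```text
pics
{'time_s': 0.0, 'joints': array([ 1.19019820e+00,  1.16509942e-01,  1.44230424e+00, -6.12423560e-06,
        1.58400446e+00, -3.77663428e-02]), 'joint_velocities': array([ 0.00069665, -0.00018408, -0.00114044,  0.00014235,  0.00298848,
        0.00215344]), 'joint_efforts': array([ 1.35733419e-03, -7.21229839e+01, -6.22637630e+01,  7.80995353e-02,
        2.33793404e-02, -9.61400542e-05]), 'position': array([0.2268121 , 0.63551954, 0.21786483]), 'tcp_rot': array([ 1.70577664e-01,  9.85344044e-01, -6.00267180e-04, -1.24299216e-04]), 'ft_force': array([ 0.95871609,  0.21000294, -0.33145665]), 'ft_torque': array([ 0.0132663 , -0.00576066,  0.00802667]), 'finger_force': 0.0, 'opening': 1.0029726212488395}
side [[ 0.79422079 -0.60762803  0.00123216]
 [-0.47299399 -0.6195132  -0.62648231]
 [ 0.38143155  0.49698247 -0.77943467]] [-0.47116382  0.34633171  0.81115119] 426.8794363053084
pad_top [([0.582, -0.014, 0.096], 0.55)]
spring_tip [([0.585, 0.068, 0.081], 0.72)]
gauge_mid [([0.557, 0.083, 0.067], 0.65)]
tab [([0.582, -0.071, 0.106], 0.95)]
tester [([0.584, -0.026, 0.002], 0.91), ([
[... 325 characters left out ...]
, 0.199, 0.003], 0.58)]
top [[ 0.0084141  -0.99994812  0.00574185]
 [-0.9890178  -0.00916916 -0.14751174]
 [ 0.14755673 -0.00443762 -0.98904364]] [-0.00152527  0.60683936  0.94397331] 381.8783289177259
pad_top [([0.581, -0.015, 0.097], 0.49)]
spring_tip [([0.585, 0.073, 0.079], 0.77)]
gauge_mid [([0.558, 0.078, 0.069], 0.94)]
tab [([0.58, -0.073, 0.102], 0.95)]
tester []
truffle_a [([0.634, 0.196, 0.002], 0.94), ([0.715, -0.09, -0.002], 0.88), ([0.723, 0.049, -0.002], 0.66)]
beaker [([0.541, 0.258, -0.004], 0.7), ([0.585, 0.074, 0.084], 0.24)]
jar [([0.759, 0.161, -0.0], 0.81), ([0.72, 0.048, -0.002], 0.51)]
slide_box [([0.523, -0.327, 0.001], 0.83)]
dish [([0.69, -0.258, -0.004], 0.73)]
1.1
```

View pics/side0.png

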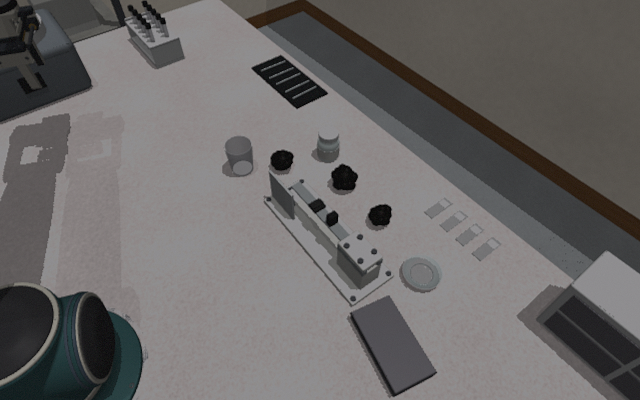

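View pics/top0.png

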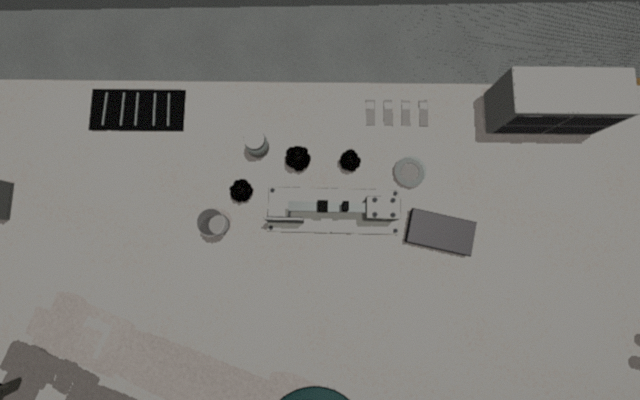

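Run:
```python
from cell import *
import cell,cv2,numpy as np
print([n for n in dir(cell) if not n.startswith('_')], globals().get('grasp_offset'))
for c in ["top","side"]:
    im=camera(c);z=im["range_z"];v,u=np.mgrid[:400,:640]
    P=np.stack([(u-im["cx"])/im["fx"]*z,(v-im["cy"])/im["fy"]*z,z],-1).reshape(-1,3)
    W=((P-im["t"])@im["R"])[z.ravel()>0]
    col=im["pixels"].reshape(-1,3)[z.ravel()>0].mean(1)
    def sel(x0,x1,y0,y1,z0,z1):
        m=(W[:,0]>x0)&(W[:,0]<x1)&(W[:,1]>y0)&(W[:,1]<y1)&(W[:,2]>z0)&(W[:,2]<z1); return W[m],col[m]
    A,k=sel(.56,.61,-.13,.10,.07,.09); 
    print(c,"arm",len(A),A.min(0),A.max(0),np.polyfit(A[:,1],A[:,0],1))
    B,_=sel(.4,.75,-.25,.18,.006,.018); r=cv2.minAreaRect(B[:,:2].astype(np.float32)*1000); print("base",r)
    for n,a in [("pad",(.55,.62,-.045,.02,.091,.11)),("tab",(.55,.62,-.1,-.045,.107,.13)),("gauge",(.53,.57,.0,.15,.095,.12)),("clamp",(.53,.62,-.22,-.11,.08,.12))]:
        Q,_=sel(*a)
        if len(Q): print(n,len(Q),Q.min(0).round(4),Q.max(0).round(4),Q.mean(0).round(4))
```

```text
['Unreachable', 'camera', 'grasp_offset', 'read_state', 'sign_off', 'spot_in', 'spot_point'] 0.0188
top arm 620 [ 0.56100922 -0.12425573  0.07182282] [0.60234142 0.0701488  0.08965344] [0.00815635 0.58015902]
base ((611.9659423828125, -37.677398681640625), (431.20208740234375, 252.7038116455078), 88.29405212402344)
pad 135 [ 0.5653 -0.0265  0.0911] [ 0.5951 -0.0017  0.1008] [ 0.58   -0.0141  0.0952]
tab 69 [ 0.5683 -0.0762  0.1131] [ 0.5903 -0.0612  0.1205] [ 0.579  -0.0688  0.1166]
gauge 107 [0.5443 0.0341 0.096 ] [0.5514 0.126  0.1081] [0.5477 0.0794 0.1041]
clamp 812 [ 0.5501 -0.2035  0.0801] [ 0.6042 -0.1104  0.109 ] [ 0.5767 -0.159   0.0993]
side arm 581 [ 0.56035294 -0.11567976  0.08008299] [0.59619634 0.07261689 0.089972  ] [0.01288091 0.57950277]
base ((591.802001953125, -35.358306884765625), (428.4788513183594, 315.9874572753906), 89.69349670410156)
pad 147 [ 0.5653 -0.0286  0.0912] [5.961e-01 1.000e-04 1.021e-01] [ 0.5799 -0.0159  0.0967]
tab 98 [ 0.5676 -0.078   0.1071] [ 0.5913 -0.0617  0.1215] [ 0.5784 -0.0715  0.1164]
gauge 145 [0.5438 0.0315 0.0952] [0.5524 0.1278 0.1088] [0.5474 0.0778 0.1037]
clamp 1126 [ 0.5502 -0.2049  0.08  ] [ 0.6057 -0.1101  0.1094] [ 0.5741 -0.1652  0.1002]
```

```bash
cat > plan.py <<'E'
"""plan(x,y,z,n): n rows from the measured pose to the target, tool down, tool y at YAW."""
import sys,json
import numpy as np
from cell import read_state
from scipy.spatial.transform import Rotation as R
YAW=-0.015
def plan(p,n):
    s=read_state(); p0=s["position"]; r=R.from_quat(s["tcp_rot"])
    a=(YAW+np.pi/2)/2; g=R.from_quat([np.cos(a),np.sin(a),0,0])
    rv=(r.inv()*g).as_rotvec()
    rows=[]
    for i in range(n):
        d=r.inv().apply((np.array(p)-p0)/n)/0.25
        rows.append({"offset":d.round(3).tolist(),"delta_rot":(rv/n/0.08).round(2).tolist()})
        r=r*R.from_rotvec(rv/n)
    return rows
if __name__=="__main__":
    rows=plan([float(v) for v in sys.argv[1:4]],int(sys.argv[4]))
    for i in range(0,len(rows),5): print(json.dumps(rows[i:i+5]))
E
python3 plan.py 0.58 -0.0145 0.12 20
```

```text
[{"offset": [-0.11, -0.099, 0.02], "delta_rot": [-0.0, 0.0, 0.78]}, {"offset": [-0.116, -0.092, 0.02], "delta_rot": [-0.0, 0.0, 0.78]}, {"offset": [-0.122, -0.084, 0.02], "delta_rot": [-0.0, 0.0, 0.78]}, {"offset": [-0.127, -0.077, 0.02], "delta_rot": [-0.0, 0.0, 0.78]}, {"offset": [-0.131, -0.069, 0.02], "delta_rot": [-0.0, 0.0, 0.78]}]
[{"offset": [-0.135, -0.06, 0.02], "delta_rot": [-0.0, 0.0, 0.78]}, {"offset": [-0.139, -0.052, 0.02], "delta_rot": [-0.0, 0.0, 0.78]}, {"offset": [-0.142, -0.043, 0.02], "delta_rot": [-0.0, 0.0, 0.78]}, {"offset": [-0.144, -0.034, 0.02], "delta_rot": [-0.0, 0.0, 0.78]}, {"offset": [-0.146, -0.025, 0.02], "delta_rot": [-0.0, 0.0, 0.78]}]
[{"offset": [-0.147, -0.016, 0.02], "delta_rot": [-0.0, 0.0, 0.78]}, {"offset": [-0.148, -0.007, 0.02], "delta_rot": [-0.0, 0.0, 0.78]}, {"offset": [-0.148, 0.002, 0.02], "delta_rot": [-0.0, 0.0, 0.78]}, {"offset": [-0.148, 0.011, 0.02], "delta_rot": [-0.0, 0.0, 0.78]}, {"offset": [-0.147, 0.021, 0.02], "delta_rot": [-0.0, 0.0, 0.78]}]
[{"offset": [-0.145, 0.03, 0.02], "delta_rot": [-0.0, 0.0, 0.78]}, {"offset": [-0.143, 0.039, 0.02], "delta_rot": [-0.0, 0.0, 0.78]}, {"offset": [-0.14, 0.047, 0.02], "delta_rot": [-0.0, 0.0, 0.78]}, {"offset": [-0.137, 0.056, 0.02], "delta_rot": [-0.0, 0.0, 0.78]}, {"offset": [-0.133, 0.064, 0.02], "delta_rot": [-0.0, 0.0, 0.78]}]
```

Emit:
{"method": "step_arm", "body": {"moves": [{"offset": [-0.11, -0.099, 0.02], "delta_rot": [0, 0, 0.78]}, {"offset": [-0.116, -0.092, 0.02], "delta_rot": [0, 0, 0.78]}, {"offset": [-0.122, -0.084, 0.02], "delta_rot": [0, 0, 0.78]}, {"offset": [-0.127, -0.077, 0.02], "delta_rot": [0, 0, 0.78]}, {"offset": [-0.131, -0.069, 0.02], "delta_rot": [0, 0, 0.78]}], "grip": 0, "grip_force": 10}}

```text
time_s: 1.7
position: [0.3155, 0.4715, 0.1935]
tcp_rot: [0.323, 0.946, 0.0, 0.0]
ft_force: [0.8, 0.4, -0.5]
opening: 0.621
finger_force: 0.0
```

Emit:
{"method": "step_arm", "body": {"moves": [{"offset": [-0.135, -0.06, 0.02], "delta_rot": [0, 0, 0.78]}, {"offset": [-0.139, -0.052, 0.02], "delta_rot": [0, 0, 0.78]}, {"offset": [-0.142, -0.043, 0.02], "delta_rot": [0, 0, 0.78]}, {"offset": [-0.144, -0.034, 0.02], "delta_rot": [0, 0, 0.78]}, {"offset": [-0.146, -0.025, 0.02], "delta_rot": [0, 0, 0.78]}]}}

```text
time_s: 2.2
position: [0.4037, 0.3087, 0.1687]
tcp_rot: [0.466, 0.885, 0.0, 0.0]
ft_force: [0.8, 0.4, 0.4]
opening: 0.193
finger_force: 0.0
```

Emit:
{"method": "step_arm", "body": {"moves": [{"offset": [-0.147, -0.016, 0.02], "delta_rot": [0, 0, 0.78]}, {"offset": [-0.148, -0.007, 0.02], "delta_rot": [0, 0, 0.78]}, {"offset": [-0.148, 0.002, 0.02], "delta_rot": [0, 0, 0.78]}, {"offset": [-0.148, 0.011, 0.02], "delta_rot": [0, 0, 0.78]}, {"offset": [-0.147, 0.021, 0.02], "delta_rot": [0, 0, 0.78]}]}}

```text
time_s: 2.7
position: [0.4916, 0.1455, 0.1437]
tcp_rot: [0.598, 0.802, 0.0, 0.0]
ft_force: [0.2, 0.6, -0.4]
opening: 0.004
finger_force: 0.0
```

Emit:
{"method": "step_arm", "body": {"moves": [{"offset": [-0.145, 0.03, 0.02], "delta_rot": [0, 0, 0.78]}, {"offset": [-0.143, 0.039, 0.02], "delta_rot": [0, 0, 0.78]}, {"offset": [-0.14, 0.047, 0.02], "delta_rot": [0, 0, 0.78]}, {"offset": [-0.137, 0.056, 0.02], "delta_rot": [0, 0, 0.78]}, {"offset": [-0.133, 0.064, 0.02], "delta_rot": [0, 0, 0.78]}]}}

```text
time_s: 3.2
position: [0.5792, -0.0173, 0.1186]
tcp_rot: [0.715, 0.699, 0.0, 0.0]
ft_force: [0.6, 0.3, 0.7]
opening: 0.008
finger_force: 0.0
```

```bash
python3 plan.py 0.58 -0.0145 0.102 2; python3 -c "
from cell import *;s=read_state();print(s['position'],s['time_s'],s['ft_force'],s['opening'])"
```

```text
[{"offset": [0.006, 0.001, 0.033], "delta_rot": [0.0, 0.0, -0.05]}, {"offset": [0.006, 0.001, 0.033], "delta_rot": [0.0, 0.0, -0.05]}]
[ 0.57923319 -0.01734307  0.11860509] 3.2 [0.61334284 0.32377308 0.66665236] 0.007917781898489702
```

Emit:
{"method": "step_arm", "body": {"moves": [{"offset": [0.006, 0.001, 0.033], "delta_rot": [0, 0, -0.05]}, {"offset": [0.006, 0.001, 0.033], "delta_rot": [0, 0, -0.05]}, {"offset": [0, 0, 0.004], "delta_rot": [0, 0, 0]}, {"offset": [0, 0, 0.004], "delta_rot": [0, 0, 0]}]}}

```text
time_s: 3.6
position: [0.5788, -0.0119, 0.1001]
tcp_rot: [0.711, 0.703, -0.0, -0.0]
ft_force: [-0.9, 0.5, -0.0]
opening: 0.008
finger_force: 0.0
```

Emit:
{"method": "step_arm", "body": {"moves": [{"offset": [0, 0, 0.004], "delta_rot": [0, 0, 0]}, {"offset": [0, 0, 0.004], "delta_rot": [0, 0, 0]}]}}

```text
time_s: 3.8
position: [0.5792, -0.0124, 0.0986]
tcp_rot: [0.711, 0.703, 0.0, 0.0]
ft_force: [-0.5, -1.0, -0.1]
opening: 0.005
finger_force: 0.0
```

Emit:
{"method": "step_arm", "body": {"moves": [{"offset": [0, 0, 0.004], "delta_rot": [0, 0, 0]}, {"offset": [0, 0, 0.004], "delta_rot": [0, 0, 0]}]}}

```text
time_s: 4.0
position: [0.5795, -0.0125, 0.0968]
tcp_rot: [0.711, 0.703, 0.001, 0.0]
ft_force: [-1.7, 3.3, 8.0]
opening: 0.005
finger_force: 4.2
```

Emit:
{"method": "step_arm", "body": {"moves": [{"offset": [0, 0, 0.004], "delta_rot": [0, 0, 0]}, {"offset": [0, 0, 0], "delta_rot": [0, 0, 0]}]}}

```text
time_s: 4.2
position: [0.5798, -0.0125, 0.0965]
tcp_rot: [0.711, 0.703, 0.001, 0.0]
ft_force: [-2.7, 4.8, 11.6]
opening: 0.005
finger_force: 5.5
```

Emit:
{"method": "step_arm", "body": {"moves": [{"offset": [0, 0, 0.004], "delta_rot": [0, 0, 0]}, {"offset": [0, 0, 0.004], "delta_rot": [0, 0, 0]}]}}

```text
time_s: 4.4
position: [0.5799, -0.0124, 0.0949]
tcp_rot: [0.711, 0.703, 0.001, 0.001]
ft_force: [-2.6, 5.5, 15.4]
opening: 0.004
finger_force: 7.4
```

Emit:
{"method": "step_arm", "body": {"moves": [{"offset": [0, 0, 0], "delta_rot": [0, 0, 0]}, {"offset": [0, 0, 0], "delta_rot": [0, 0, 0]}, {"offset": [0, 0, 0], "delta_rot": [0, 0, 0]}]}}

```text
time_s: 4.7
position: [0.5799, -0.0124, 0.095]
tcp_rot: [0.711, 0.703, 0.001, 0.001]
ft_force: [-3.8, 5.4, 14.4]
opening: 0.006
finger_force: 7.3
```

```bash
cat > tip.py <<'E'
"""Tip and tab measurement: depth profile of the arm by y, plus detector."""
from cell import *
import numpy as np,cv2,sys
def look(c,save=None):
    im=camera(c);z=im["range_z"];v,u=np.mgrid[:400,:640]
    if save: 
        x=[int(a) for a in (230,140,130,130)]
        cv2.imwrite(f"pics/{save}.png",im["pixels"][:,:,::-1])
    P=np.stack([(u-im["cx"])/im["fx"]*z,(v-im["cy"])/im["fy"]*z,z],-1)
    W=(P-im["t"])@im["R"]; W[z==0]=9
    return im,W
def tip(save=None):
    for c in ("side","top"):
        im,W=look(c,save and save+c)
        Q=W.reshape(-1,3); m=(abs(Q[:,0]-.581)<.009)&(Q[:,2]>.03)&(Q[:,2]<.1)
        for y0 in np.arange(0.02,.12,.01):
            k=m&(abs(Q[:,1]-y0)<.005)
            if k.sum()>2: print(c,round(y0,3),k.sum(),np.median(Q[k,2]).round(4),end="; ")
        print()
        for n in ("spring_tip","pad_top","tab","gauge_mid"): print(n,[(np.round(d["xyz"],4).tolist(),round(d["confidence"],2)) for d in spot_point(c,n)[:1]],end=" ")
        print()
if __name__=="__main__":
    tip(sys.argv[1] if len(sys.argv)>1 else None); s=read_state(); print(s["time_s"],s["position"],s["ft_force"])
E
python3 tip.py p1
```

```text
side 0.02 13 0.0852; side 0.03 7 0.0854; side 0.04 13 0.0861; side 0.05 26 0.0856; 
spring_tip [([0.5539, 0.0805, 0.0633], 0.61)] pad_top [([0.5794, -0.0145, 0.0977], 0.52)] tab [([0.579, -0.071, 0.1039], 0.67)] gauge_mid [([0.5556, 0.0821, 0.0634], 0.98)] 

spring_tip [] pad_top [] tab [] gauge_mid [([0.5571, 0.0793, 0.0669], 0.92)] 
5.2 [ 0.57995087 -0.01236757  0.09499851] [-4.04493944  4.39231891 14.5417735 ]
```

View pics/p1side.png

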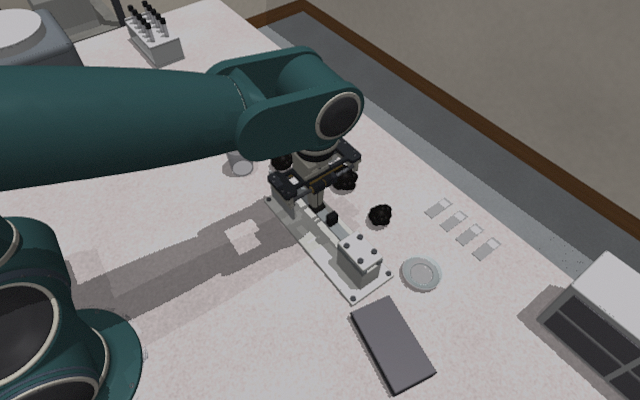

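Emit:
{"method": "step_arm", "body": {"moves": [{"offset": [0, 0, 0.001], "delta_rot": [0, 0, 0]}, {"offset": [0, 0, 0], "delta_rot": [0, 0, 0]}, {"offset": [0, 0, 0], "delta_rot": [0, 0, 0]}, {"offset": [0, 0, 0], "delta_rot": [0, 0, 0]}]}}

```text
time_s: 5.6
position: [0.5799, -0.0123, 0.0947]
tcp_rot: [0.711, 0.703, 0.001, 0.001]
ft_force: [-3.3, 5.8, 14.5]
opening: 0.003
finger_force: 7.4
```

Emit:
{"method": "step_arm", "body": {"moves": [{"offset": [0, 0, -0.01], "delta_rot": [0, 0, 0]}, {"offset": [0, 0, -0.03], "delta_rot": [0, 0, 0]}, {"offset": [0, 0, -0.07], "delta_rot": [0, 0, 0]}, {"offset": [0, 0, -0.08], "delta_rot": [0, 0, 0]}, {"offset": [0, 0, 0], "delta_rot": [0, 0, 0]}]}}

```text
time_s: 6.1
position: [0.5804, -0.013, 0.1441]
tcp_rot: [0.711, 0.703, 0.001, 0.002]
ft_force: [-0.1, 0.7, 0.7]
opening: 0.0
finger_force: 0.0
```

```bash
python3 plan.py 0.579 -0.0705 0.14 4; python3 -c "
from cell import *;s=read_state();print(s['position'],s['time_s'],s['ft_force'],s['opening'])
print([spot_point('side','tab')[:1],spot_point('side','pad_top')[:1]])"
```

```text
[{"offset": [-0.058, -0.001, 0.004], "delta_rot": [0.01, 0.0, 0.01]}, {"offset": [-0.058, -0.001, 0.004], "delta_rot": [0.01, 0.0, 0.01]}, {"offset": [-0.058, -0.001, 0.004], "delta_rot": [0.01, 0.0, 0.01]}, {"offset": [-0.058, -0.001, 0.004], "delta_rot": [0.01, 0.0, 0.01]}]
[ 0.58040014 -0.0129762   0.14414133] 6.1 [-0.08863389  0.65568863  0.71455585] 0.00012915414441640473
[[{'xyz': [0.579, -0.071, 0.1039], 'confidence': 0.67}], [{'xyz': [0.5794, -0.0145, 0.0977], 'confidence': 0.52}]]
```

Emit:
{"method": "step_arm", "body": {"moves": [{"offset": [-0.058, -0.001, 0.0], "delta_rot": [0, 0, 0]}, {"offset": [-0.058, -0.001, 0.0], "delta_rot": [0, 0, 0]}, {"offset": [-0.058, -0.001, 0.0], "delta_rot": [0, 0, 0]}, {"offset": [-0.058, -0.001, 0.0], "delta_rot": [0, 0, 0]}, {"offset": [0, 0, 0], "delta_rot": [0, 0, 0]}], "grip": 0.6}}

```text
time_s: 6.7
position: [0.5773, -0.073, 0.1402]
tcp_rot: [0.712, 0.702, -0.0, -0.0]
ft_force: [-0.0, 0.3, 0.0]
opening: 0.387
finger_force: 0.0
```

```bash
python3 plan.py 0.579 -0.0705 0.09 3; python3 -c "
from cell import *
camera('side')
print(spot_point('side','tab')[:1],spot_point('side','pad_top')[:1])"
```

```text
[{"offset": [0.003, 0.002, 0.067], "delta_rot": [-0.0, 0.0, 0.0]}, {"offset": [0.003, 0.002, 0.067], "delta_rot": [-0.0, 0.0, 0.0]}, {"offset": [0.003, 0.002, 0.067], "delta_rot": [-0.0, 0.0, 0.0]}]
[{'xyz': [0.5825, -0.0708, 0.107], 'confidence': 0.98}] [{'xyz': [0.5838, -0.0274, 0.0022], 'confidence': 0.72}]
```

Emit:
{"method": "step_arm", "body": {"moves": [{"offset": [0.003, 0.003, 0.0], "delta_rot": [0, 0, 0]}, {"offset": [0.003, 0.003, 0.04], "delta_rot": [0, 0, 0]}, {"offset": [0.003, 0.002, 0.08], "delta_rot": [0, 0, 0]}, {"offset": [0, 0, 0.08], "delta_rot": [0, 0, 0]}, {"offset": [0, 0, 0], "delta_rot": [0, 0, 0]}]}}

```text
time_s: 7.35
position: [0.5782, -0.068, 0.0871]
tcp_rot: [0.711, 0.703, -0.001, -0.002]
ft_force: [-0.7, 1.1, -0.8]
opening: 0.601
finger_force: 0.0
```

Emit:
{"method": "step_arm", "body": {"moves": [{"offset": [0, 0, 0], "delta_rot": [0, 0, 0]}, {"offset": [0, 0, 0], "delta_rot": [0, 0, 0]}, {"offset": [0, 0, 0], "delta_rot": [0, 0, 0]}, {"offset": [0, 0, 0], "delta_rot": [0, 0, 0]}, {"offset": [0, 0, 0], "delta_rot": [0, 0, 0]}], "grip": 0.1, "grip_force": 20}}

```text
time_s: 7.85
position: [0.5804, -0.0686, 0.0911]
tcp_rot: [0.711, 0.703, 0.001, 0.001]
ft_force: [5.3, 0.9, -2.0]
opening: 0.254
finger_force: 20.0
```

Emit:
{"method": "step_arm", "body": {"moves": [{"offset": [0.022, 0, 0], "delta_rot": [0, 0, 0]}, {"offset": [0.022, 0, 0], "delta_rot": [0, 0, 0]}, {"offset": [0.022, 0, 0], "delta_rot": [0, 0, 0]}, {"offset": [0.022, 0, 0], "delta_rot": [0, 0, 0]}, {"offset": [0.022, 0, 0], "delta_rot": [0, 0, 0]}]}}

```text
time_s: 8.35
position: [0.5807, -0.0416, 0.0911]
tcp_rot: [0.711, 0.703, 0.0, 0.001]
ft_force: [5.7, -5.2, -0.6]
opening: 0.259
finger_force: 20.0
```

Emit:
{"method": "step_arm", "body": {"moves": [{"offset": [0, 0, 0], "delta_rot": [0, 0, 0]}, {"offset": [0, 0, 0], "delta_rot": [0, 0, 0]}]}}

```text
time_s: 8.55
position: [0.5807, -0.041, 0.0911]
tcp_rot: [0.711, 0.703, 0.001, 0.001]
ft_force: [5.3, 1.1, 0.2]
opening: 0.257
finger_force: 20.0
```

Emit:
{"method": "step_arm", "body": {"moves": [{"offset": [0, 0, 0], "delta_rot": [0, 0, 0]}, {"offset": [0, 0, 0], "delta_rot": [0, 0, 0]}, {"offset": [0, 0, 0], "delta_rot": [0, 0, 0]}, {"offset": [0, 0, -0.04], "delta_rot": [0, 0, 0]}, {"offset": [0, 0, -0.08], "delta_rot": [0, 0, 0]}], "grip": 0.55}}

```text
time_s: 9.05
position: [0.5792, -0.041, 0.1199]
tcp_rot: [0.711, 0.703, -0.001, -0.001]
ft_force: [0.3, -0.5, 0.1]
opening: 0.547
finger_force: 0.0
```

Emit:
{"method": "step_arm", "body": {"moves": [{"offset": [0, 0, -0.08], "delta_rot": [0, 0, 0]}, {"offset": [0.0, 0, 0], "delta_rot": [0, 0, 0]}]}}

```text
time_s: 9.25
position: [0.581, -0.0413, 0.1439]
tcp_rot: [0.711, 0.703, 0.001, 0.002]
ft_force: [-0.0, -0.7, 0.0]
opening: 0.55
finger_force: 0.0
```

```bash
python3 tip.py; python3 plan.py 0.5805 0.013 0.125 4
```

```text
side 0.02 3 0.0971; 
spring_tip [] pad_top [([0.6297, 0.1983, 0.0006], 0.72)] tab [([0.5791, -0.041, 0.1062], 0.66)] gauge_mid [([0.5544, 0.0816, 0.0673], 0.55)] 
top 0.05 8 0.0855; top 0.06 28 0.0853; top 0.07 28 0.0847; top 0.08 29 0.0853; top 0.09 28 0.0854; top 0.1 7 0.0849; 
spring_tip [([0.5832, 0.0989, 0.0824], 0.64)] pad_top [([0.5225, -0.3278, 0.0008], 0.74)] tab [] gauge_mid [([0.5566, 0.0802, 0.0687], 0.68)] 
9.75 [ 0.57974296 -0.04109557  0.14001544] [-0.22265247 -0.02712981  0.49665524]
[{"offset": [0.054, 0.0, 0.015], "delta_rot": [-0.0, -0.0, 0.01]}, {"offset": [0.054, 0.0, 0.015], "delta_rot": [-0.0, -0.0, 0.01]}, {"offset": [0.054, 0.0, 0.015], "delta_rot": [-0.0, -0.0, 0.01]}, {"offset": [0.054, -0.0, 0.015], "delta_rot": [-0.0, -0.0, 0.01]}]
```

Emit:
{"method": "step_arm", "body": {"moves": [{"offset": [0.054, 0, 0], "delta_rot": [0, 0, 0]}, {"offset": [0.054, 0, 0], "delta_rot": [0, 0, 0]}, {"offset": [0.054, 0, 0.015], "delta_rot": [0, 0, 0]}, {"offset": [0.054, 0, 0.015], "delta_rot": [0, 0, 0]}, {"offset": [0, 0, 0], "delta_rot": [0, 0, 0]}], "grip": 0, "grip_force": 10}}

```text
time_s: 10.25
position: [0.5802, 0.0149, 0.1321]
tcp_rot: [0.711, 0.704, -0.0, -0.0]
ft_force: [-0.5, 0.0, -0.8]
opening: 0.17
finger_force: 0.0
```

Emit:
{"method": "step_arm", "body": {"moves": [{"offset": [0, 0, 0.06], "delta_rot": [0, 0, 0]}, {"offset": [0, 0, 0.05], "delta_rot": [0, 0, 0]}, {"offset": [0, 0, 0], "delta_rot": [0, 0, 0]}]}}

```text
time_s: 10.55
position: [0.5794, 0.0125, 0.1026]
tcp_rot: [0.712, 0.703, -0.001, -0.001]
ft_force: [-0.1, 0.3, -0.6]
opening: 0.008
finger_force: 0.0
```

Emit:
{"method": "step_arm", "body": {"moves": [{"offset": [0, 0, 0.008], "delta_rot": [0, 0, 0]}, {"offset": [0, 0, 0.008], "delta_rot": [0, 0, 0]}, {"offset": [0, 0, 0.006], "delta_rot": [0, 0, 0]}, {"offset": [0, 0, 0.004], "delta_rot": [0, 0, 0]}]}}

```text
time_s: 10.95
position: [0.5806, 0.0128, 0.099]
tcp_rot: [0.711, 0.703, 0.0, 0.0]
ft_force: [0.2, 0.6, 0.6]
opening: 0.004
finger_force: 0.0
```

Emit:
{"method": "step_arm", "body": {"moves": [{"offset": [0, 0, 0.006], "delta_rot": [0, 0, 0]}, {"offset": [0, 0, 0.004], "delta_rot": [0, 0, 0]}]}}

```text
time_s: 11.15
position: [0.5808, 0.0129, 0.0968]
tcp_rot: [0.711, 0.703, 0.0, 0.0]
ft_force: [-0.6, 0.8, 7.4]
opening: 0.006
finger_force: 3.7
```

Emit:
{"method": "step_arm", "body": {"moves": [{"offset": [0, 0, 0.004], "delta_rot": [0, 0, 0]}, {"offset": [0, 0, 0.004], "delta_rot": [0, 0, 0]}]}}

```text
time_s: 11.35
position: [0.5811, 0.013, 0.0957]
tcp_rot: [0.711, 0.703, 0.001, 0.001]
ft_force: [-2.9, 1.4, 10.5]
opening: 0.003
finger_force: 5.4
```

Emit:
{"method": "step_arm", "body": {"moves": [{"offset": [0, 0, 0.008], "delta_rot": [0, 0, 0]}, {"offset": [0, 0, 0.004], "delta_rot": [0, 0, 0]}, {"offset": [0, 0, 0], "delta_rot": [0, 0, 0]}]}}

```text
time_s: 11.65
position: [0.5811, 0.0132, 0.0928]
tcp_rot: [0.711, 0.703, 0.001, 0.0]
ft_force: [-1.9, 2.6, 12.6]
opening: 0.004
finger_force: 6.0
```

Emit:
{"method": "step_arm", "body": {"moves": [{"offset": [0, 0, 0.006], "delta_rot": [0, 0, 0]}, {"offset": [0, 0, 0.004], "delta_rot": [0, 0, 0]}, {"offset": [0, 0, 0], "delta_rot": [0, 0, 0]}]}}

```text
time_s: 11.95
position: [0.5812, 0.0133, 0.0905]
tcp_rot: [0.711, 0.703, 0.001, 0.001]
ft_force: [-1.8, 2.7, 13.0]
opening: 0.003
finger_force: 6.6
```

Emit:
{"method": "step_arm", "body": {"moves": [{"offset": [0, 0, 0.006], "delta_rot": [0, 0, 0]}, {"offset": [0, 0, 0.005], "delta_rot": [0, 0, 0]}, {"offset": [0, 0, 0], "delta_rot": [0, 0, 0]}, {"offset": [0, 0, 0], "delta_rot": [0, 0, 0]}]}}

```text
time_s: 12.35
position: [0.5813, 0.0134, 0.0879]
tcp_rot: [0.711, 0.703, 0.001, 0.001]
ft_force: [-2.7, 3.6, 14.0]
opening: 0.003
finger_force: 7.2
```

```bash
python3 tip.py p2
python3 - <<'E'
from cell import *
import numpy as np
print(np.mean([ (camera('top'),read_state()['ft_force'])[1] for _ in range(4)],0))
E
python3 -c "
import cv2;a=cv2.imread('pics/p2side.png')[140:240,240:360];b=cv2.imread('pics/p2top.png')[160:260,240:360]
cv2.imwrite('pics/p2.png',cv2.resize(cv2.hconcat([a,b]),None,fx=3.3,fy=3.3,interpolation=2))"
```

```text
side 0.04 8 0.0766; side 0.05 16 0.0763; side 0.06 11 0.0764; side 0.07 6 0.0751; side 0.08 19 0.0742; side 0.09 5 0.0736; 
spring_tip [([0.5813, 0.0949, 0.0686], 0.77)] pad_top [([0.5822, 0.0123, 0.089], 0.39)] tab [([0.5412, 0.2623, -0.0007], 0.67)] gauge_mid [([0.5577, 0.0771, 0.0609], 0.76)] 

spring_tip [] pad_top [] tab [([0.5233, -0.3299, -0.0005], 0.23)] gauge_mid [([0.5586, 0.077, 0.0696], 0.8)] 
12.85 [0.58134866 0.01340945 0.08801764] [-2.45953854  4.49817606 14.89087688]
[-2.3279614   4.45120468 14.01778867]
```

View pics/p2.png

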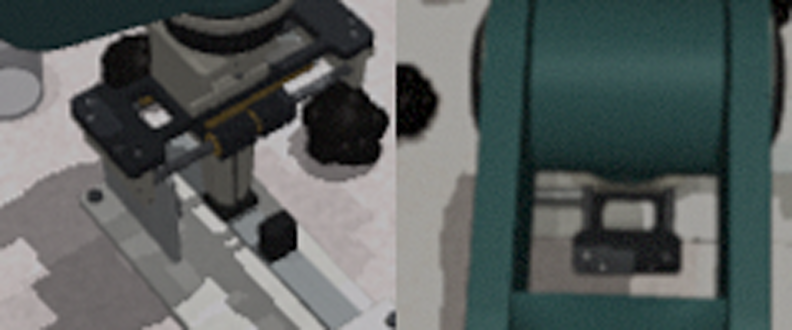

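Emit:
{"method": "step_arm", "body": {"moves": [{"offset": [0, 0, 0.005], "delta_rot": [0, 0, 0]}, {"offset": [0, 0, 0.003], "delta_rot": [0, 0, 0]}, {"offset": [0, 0, 0], "delta_rot": [0, 0, 0]}, {"offset": [0, 0, 0], "delta_rot": [0, 0, 0]}, {"offset": [0, 0, 0], "delta_rot": [0, 0, 0]}]}}

```text
time_s: 13.55
position: [0.5814, 0.0134, 0.0861]
tcp_rot: [0.711, 0.703, 0.001, 0.001]
ft_force: [-3.5, 4.2, 15.2]
opening: 0.002
finger_force: 7.6
```

Run:
```python
from tip import *
F=[];Z=[];T=[]
for i in range(6):
    im,W=look("side"); Q=W.reshape(-1,3); F.append(read_state()['ft_force']);Z.append(read_state()['position'])
    m=(abs(Q[:,0]-.581)<.008)&(Q[:,1]>.035)&(Q[:,1]<.099)&(Q[:,2]>.05)&(Q[:,2]<.085)
    T.append(Q[m])
T=np.vstack(T)
d=.0855-T[:,2]; lev=T[:,1]+.119
r=d/lev; r=r[abs(r-np.median(r))<.02]
print(len(r),np.median(r),r.std(),"tip sink",np.median(r)*.218, "fit",np.polyval(np.polyfit(lev,d,1),[.132,.218]))
print(np.mean(F,0),np.std(F,0),np.mean(Z,0),[(s['xyz'],s['confidence']) for s in spot_point('side','spring_tip')[:1]],read_state()['time_s'])
```

```text
368 0.06768804663810334 0.007203352983286891 tip sink 0.014755994167106528 fit [0.00884855 0.01487021]
[-2.79537748  4.93833161 15.22774551] [0.47180587 0.59247833 0.24785959] [0.58139984 0.01344264 0.0861117 ] [([0.5804, 0.091, 0.064], 0.94)] 13.9
```

Emit:
{"method": "step_arm", "body": {"moves": [{"offset": [0, 0, 0], "delta_rot": [0, 0, 0]}, {"offset": [0, 0, 0], "delta_rot": [0, 0, 0]}, {"offset": [0, 0, 0], "delta_rot": [0, 0, 0]}, {"offset": [0, 0, 0], "delta_rot": [0, 0, 0]}, {"offset": [0, 0, 0], "delta_rot": [0, 0, 0]}]}}

```text
time_s: 14.4
position: [0.5814, 0.0135, 0.0861]
tcp_rot: [0.711, 0.703, 0.001, 0.001]
ft_force: [-2.3, 4.0, 15.9]
opening: 0.004
finger_force: 7.6
```

Run:
```python
from tip import *
im,W=look("side","p3side")
Q=W
# arm-surface pixels: height drop against y, wider table; gauge-plate top as calibration reference (should be .105)
P=W.reshape(-1,3)
g=P[(abs(P[:,0]-.548)<.003)&(P[:,1]>.04)&(P[:,1]<.12)&(P[:,2]>.09)&(P[:,2]<.115)]
print("gauge top",len(g),np.percentile(g[:,2],[50,95]) if len(g) else None)
c=P[(abs(P[:,0]-.577)<.02)&(P[:,1]>-.2)&(P[:,1]<-.12)&(P[:,2]>.06)&(P[:,2]<.115)]
print("clamp",np.percentile(c[:,2],[5,50,95]))
for y in np.arange(-.105,.11,.01):
    k=(abs(P[:,0]-.580)<.007)&(abs(P[:,1]-y)<.005)&(P[:,2]>.055)&(P[:,2]<.095)
    if k.sum()>2: print(round(y,3),k.sum(),P[k,2].round(4).tolist()[:12])
a=im["pixels"][150:225,255:345,::-1];cv2.imwrite("pics/p3.png",cv2.resize(a,None,fx=7,fy=7,interpolation=2))
print(read_state()["ft_force"],read_state()["time_s"])
```

```text
gauge top 3 [0.09310283 0.09877725]
clamp [0.09987896 0.1026084  0.10661817]
-0.105 27 [0.0872, 0.0869, 0.0858, 0.0841, 0.084, 0.0862, 0.0878, 0.0857, 0.0855, 0.0854, 0.0853, 0.0858]
-0.095 24 [0.0869, 0.0843, 0.0862, 0.0857, 0.0876, 0.0838, 0.0832, 0.0854, 0.087, 0.0855, 0.0823, 0.0849]
-0.085 23 [0.0836, 0.0826, 0.0841, 0.0825, 0.0831, 0.0833, 0.0842, 0.0818, 0.0865, 0.0825, 0.0843, 0.0831]
-0.075 25 [0.0851, 0.0815, 0.0826, 0.0832, 0.0804, 0.0839, 0.0862, 0.0846, 0.0847, 0.0842, 0.0837, 0.0862]
-0.065 21 [0.0827, 0.0817, 0.0835, 0.0835, 0.0846, 0.0808, 0.0838, 0.0848, 0.0814, 0.0821, 0.0817, 0.0823]
-0.055 22 [0.0823, 0.0822, 0.0815, 0.0818, 0.0795, 0.0849, 0.0824, 0.0812, 0.0813, 0.0809, 0.0829, 0.0823]
-0.045 24 [0.0936, 0.0921, 0.0926, 0.0913, 0.0934, 0.0871, 0.0877, 0.0924, 0.0919, 0.0898, 0.0884, 0.085]
-0.025 4 [0.0782, 0.0819, 0.0805, 0.08]
-0.015 15 [0.0806, 0.0787, 0.0796, 0.0787, 0.0773, 0.0786, 0.0813, 0.0803, 0.0773, 0.0807, 0.078, 0.0797]
-0.005 23 [0.084, 0.0827, 0.0835, 0.0792, 0.0776, 0.0802, 0.0776, 0.0774, 0.0765, 0.0793, 0.0801, 0.0783]
0.005 36 [0.093, 0.0923, 0.0915, 0.0894, 0.0921, 0.0878, 0.088, 0.0907, 0.0903, 0.0899, 0.0848, 0.0857]
0.035 4 [0.0767, 0.0742, 0.075, 0.0757]
0.045 9 [0.0756, 0.0734, 0.0737, 0.0727, 0.0727, 0.075, 0.0706, 0.074, 0.0767]
0.055 18 [0.0746, 0.0737, 0.0741, 0.0723, 0.075, 0.0723, 0.0723, 0.0754, 0.0741, 0.0699, 0.0719, 0.0732]
0.075 16 [0.0732, 0.0734, 0.0719, 0.0711, 0.0739, 0.0728, 0.0723, 0.0716, 0.0733, 0.0722, 0.0716, 0.0692]
0.085 9 [0.0704, 0.0716, 0.0717, 0.0719, 0.0717, 0.0716, 0.0674, 0.0705, 0.0697]
[-3.35328655  4.06814552 14.95241993] 14.45
```

View pics/p3.png

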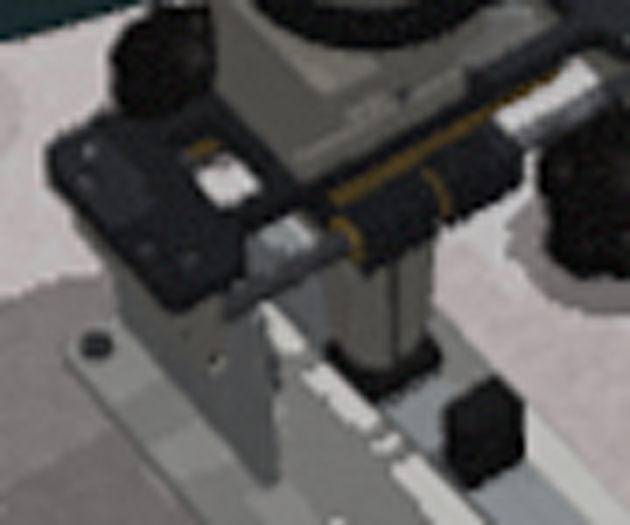

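Emit:
{"method": "step_arm", "body": {"moves": [{"offset": [0, 0, 0], "delta_rot": [0, 0, 0]}, {"offset": [0, 0, 0], "delta_rot": [0, 0, 0]}, {"offset": [0, 0, 0], "delta_rot": [0, 0, 0]}, {"offset": [0, 0, 0], "delta_rot": [0, 0, 0]}, {"offset": [0, 0, 0], "delta_rot": [0, 0, 0]}]}}

```text
time_s: 14.95
position: [0.5814, 0.0134, 0.0861]
tcp_rot: [0.711, 0.703, 0.001, 0.001]
ft_force: [-2.4, 4.9, 15.6]
opening: 0.004
finger_force: 7.6
```

Emit:
{"method": "step_arm", "body": {"moves": [{"offset": [0, 0, -0.02], "delta_rot": [0, 0, 0]}, {"offset": [0, 0, -0.03], "delta_rot": [0, 0, 0]}, {"offset": [0, 0, -0.06], "delta_rot": [0, 0, 0]}, {"offset": [0, 0, -0.1], "delta_rot": [0, 0, 0]}, {"offset": [0, 0, -0.15], "delta_rot": [0, 0, 0]}]}}

```text
time_s: 15.45
position: [0.5796, 0.0129, 0.1738]
tcp_rot: [0.711, 0.703, -0.001, -0.001]
ft_force: [0.8, -0.2, -0.2]
opening: 0.004
finger_force: 0.0
```

Emit:
{"method": "step_arm", "body": {"moves": [{"offset": [0, 0, -0.1], "delta_rot": [0, 0, 0]}, {"offset": [0, 0, -0.03], "delta_rot": [0, 0, 0]}, {"offset": [0, 0, 0], "delta_rot": [0, 0, 0]}, {"offset": [0, 0, 0], "delta_rot": [0, 0, 0]}, {"offset": [0, 0, 0], "delta_rot": [0, 0, 0]}]}}

```text
time_s: 15.95
position: [0.5801, 0.0129, 0.205]
tcp_rot: [0.711, 0.703, -0.001, -0.001]
ft_force: [-0.5, -0.3, -0.5]
opening: 0.006
finger_force: 0.0
```

```bash
python3 tip.py
```

```text
side 0.02 23 0.0972; side 0.03 11 0.0889; side 0.04 27 0.0876; side 0.05 24 0.0867; side 0.06 25 0.0871; side 0.07 24 0.0875; side 0.08 24 0.0873; side 0.09 26 0.0865; side 0.1 11 0.0874; 
spring_tip [([0.5853, 0.0958, 0.0813], 0.79)] pad_top [([0.5831, 0.0147, 0.0943], 0.7)] tab [([0.5832, -0.0447, 0.1063], 0.78)] gauge_mid [] 
top 0.06 3 0.0864; top 0.07 24 0.0861; top 0.08 28 0.0849; top 0.09 28 0.0852; top 0.1 7 0.0849; 
spring_tip [] pad_top [] tab [([0.5828, -0.0415, 0.1016], 0.56)] gauge_mid [([0.5568, 0.079, 0.0664], 0.81)] 
16.45 [0.58052343 0.01287939 0.20662147] [-0.07971726 -0.30866774 -0.10503897]
```

```bash
python3 -c "
from cell import *;print(sign_off())"
```

```text
the job is handed in; nothing more can be done
None
```

I recalibrated the tester by sliding the arm about 28 mm out, and the job is handed in. At first it was too stiff: the tip sank only about 3 mm under 14.5 N. After the slide, about 15 N held for over a second sank the tip about 15–18 mm (camera depth and arm position readings), inside the 13–19 mm marks. The arm is now up and clear of the robot.

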